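Free the push-and-turn cap of the stockroom cleaner jug

ROBOT

A 7-joint arm with a two-finger parallel gripper is mounted at the origin on the work surface. World frame = base frame: x ahead of the robot, y to its left, z up, the work surface at z = 0. Lengths are in m, angles in rad, forces in N, time in s.
With the tool pointing down it reaches from about 0.4 to 0.85 m from the base axis. Payload 10.4 kg.
Tool frame: the origin (TCP) lies on the mounting face of the last link; the fingertips stand r.tips_ahead ahead of it and the grasp point (between the pads) lies 164 mm ahead of it (r.tips_ahead is the distance from the TCP to the fingertips, in m); z points along the fingers, y is the line along which they close (so a half turn about z gives the same grasp; the last joint's range is limited). The gripper opens to 87 mm and grips with 3 to 60 N. Pads are 19 mm wide; open, the fingers measure 117 mm over their backs; the gripper's body (75 mm by 190 mm) begins 51 mm behind the grasp point.
Start: joints at [-1.172, 0.332, -0.065, 1.46, 0.022, 1.35, -0.088], TCP at [0.256, 0.57, 0.405] pointing down, gripper open.
Joint ranges: [-2.6, 2.6], [-0.5, 2.12], [-1.47, 1.34], [0.16, 2.42], [-1.27, 4.41], [0.06, 2.06], [-2.6, 2.6]. Speed limits (rad/s): [2.22, 2.22, 2.79, 2.79, 3.14, 3.14, 3.14].

INTERFACE

Orientations are given as a unit quaternion [x, y, z, w].
In Python, from bench import telemetry, imaging, job, r gives the robot as it stands.
- The arm moves only by the tool move_arm, never from a script. Its argument "steps" is a list of rows, each an object of numbers: "dx", "dy", "dz": the shift along the tool's x, y, z in cm; "spin": the turn about the tool's z in rad. In form: [{"dx": .., "dy": .., "dz": .., "spin": ..}, ...]. A call has 1 to 12 rows; each row shifts and turns the commanded pose from where the row before left it, along the tool's axes as they then stand; what a row does not reach is not made up. A row lasts 1/10 s, in which the tool goes at most 50 mm and 8.59 degrees, less where a joint would pass 70% of its speed; a pose out of reach is approached as far as the arm can. A call with a gripper value outside its range is refused whole. "claw" is the finger opening in cm, from 0 to 8.7, set as the call begins (left out, the last holds). The fingers move at their own pace and stop on an object; "squeeze" is the grip in N (left out, the last holds). Time passes only in rows, so rows that do not move let the fingers close. It gives the time, the measured TCP pose, the force, the opening and the grip force at its end, in the units of the state.
- telemetry.read_state(): the state, without advancing time (a new reading comes with each control period).
- imaging.camera(name): name is "scene" or "top" or "wrist"; returns a dict with "img" (480x640x3 uint8, red, green, blue), "camera_matrix" (3x3 intrinsics, pixels), "R" (3x3) and "t" (3): a world point X has camera coordinates R X + t. Camera axes: x right, y down, z forward; pixel columns grow to the right and rows downward; lengths in m; the calibration is good to about 2 mm. A picture is of the moment at which its call begins. There is no depth.
- job.close_job(): hands the job in; it is judged then, once.
The state is a dict: "time": time; "joint_positions": joint angles; "joint_vel": joint speeds; "joint_torque": joint torques, N m; "ee_pos": TCP position; "eef_rot": TCP orientation; "ft_force": force on the tool from outside, world axes, zero at the start; "torque": the same for the moment, N m; "width": finger opening in m; "grip_force": force on a finger pad.
Only numpy, scipy, OpenCV 4.12 (cv2) and the standard library are available. Lean on these libraries where they do the work, as an engineer would, in place of code of your own. Each camera call takes 0.05 s, during which the arm holds its last target. There are 200 camera calls.

TASK

Open the safety cap of the rectangular cleaner jug (the square-sided one with a carrying handle, not the round canister): press its cap down firmly, turn it anticlockwise (seen from above) while it is held down until it comes free, then let it spring up and let go. Leave the cap of the round canister alone.

Things in the scene. Friction and masses are not known exactly. Their poses are not given: they have to be found in the camera images.
- jug_cap_grip (a point): Centre of the round knob on the cap of the fixed white rectangular jug (170 x 100 mm, 150 high), on the cap's axis, half-way up the knob; 200 mm above the bench when locked. Black cap: ribbed disc 60 mm across, its flat top 13 mm below this point; on it a knob 24 mm across, 27 tall, to pinch from any side. z up; moves with the cap. All else on the jug is 35 mm or more below the disc's top.
- jug_cap (a joint): Turn of the jug's cap, rad, growing anticlockwise seen from above: 0 to 0.07 when locked, end stop 1.4. When locked a white tick on the disc points away from the handle. Unpressed it is blocked at about 0.1. Held down by more than 6 mm it turns easily (under 0.1 N m); it must stay held down until past about 1.05, then it is free to spring up.
- jug_cap_lift (a joint): Height of the jug's cap, m: 0 locked and untouched, negative when pressed (bottom stop -0.012), +0.010 when freed and fully sprung up. Its spring pushes up with about 12 N at 0, 13.5 N at -0.006, 15 N at -0.012, 9.5 N at +0.010.
- can_cap_grip (a point): Same point on the identical cap of the round canister, to be left alone: a fixed white cylinder 110 mm in diameter and 150 mm high. This point is 200 mm above the bench and at least 160 mm from the jug's.
Things that resemble listed ones, but are neither listed nor needed, are in the scene too. Leave any blue or green look-alike of the part that bears jug_cap_grip alone.

How it is judged:
By the outcome, as a careful person would: the job done as asked, in the order asked, and still so for the second after the job is handed in, with the robot touching nothing.
It also fails if it takes over 38 s, if anything falls off the work surface, if the arm or the gripper's body presses on something with over 40 N, if the wrist force passes 120 N, or if a joint passes its speed limit or range.

## Working session

There is one attempt and no reset: what is moved stays moved. The work goes in short steps, Python scripts to look and compute and a tool call to move; the robot and the scene stay as the last step left them, time stands still between calls to the robot, and variables do not carry over. Pictures are saved under pics/ and viewed, at most 10 in all, crops included, and the job is handed in when it is done.

Besides the shell and the picture viewer there is one more tool, called after "Request:" by a JSON object that holds its "op" and its "data", one argument or row to a line. move_arm: Moves the arm, as the interface text tells. Its arguments: {"type":"object","properties":{"steps":{"type":"array","items":{"type":"object","properties":{"dx":{"type":"number"},"dy":{"type":"number"},"dz":{"type":"number"},"spin":{"type":"number"}}}},"claw":{"type":"number"},"squeeze":{"type":"number"}},"required":["steps"]}

```bash
mkdir -p pics
cat > h.py <<'E'
import numpy as np,cv2
from bench import telemetry, imaging, job, r
def shot(n,f):
    c=imaging.camera(n); cv2.imwrite(f'pics/{f}.png',c['img'][:,:,::-1]); np.savez(f'pics/{f}.npz',K=c['camera_matrix'],R=c['R'],t=c['t'],img=c['img']); return c
def ray(f,u,v):
    c=np.load(f'pics/{f}.npz'); d=c['R'].T@np.linalg.inv(c['K'])@[u,v,1]; return -c['R'].T@c['t'],d/np.linalg.norm(d)
def onz(f,u,v,z):
    o,d=ray(f,u,v); return o+d*(z-o[2])/d[2]
def tri(obs):
    A=np.zeros((3,3));b=np.zeros(3);L=[ray(*o) for o in obs]
    for o,d in L: P=np.eye(3)-np.outer(d,d);A+=P;b+=P@o
    p=np.linalg.solve(A,b); return p,[np.linalg.norm(np.cross(p-o,d)) for o,d in L]
E
python3 - <<'E'
from h import *
shot('scene','s0');shot('top','t0')
a=cv2.imread('pics/s0.png');b=cv2.imread('pics/t0.png')
s=telemetry.read_state();print(s,r.tips_ahead)
E
```

```text
{'time': 0.1, 'joint_positions': array([-1.17159409,  0.33279182, -0.06467047,  1.46084014,  0.02159146,
        1.34990565, -0.08849065]), 'joint_vel': array([ 0.00284763, -0.00231439,  0.00047714, -0.00168722,  0.0004165 ,
       -0.0007342 , -0.00069528]), 'joint_torque': array([ 1.76573129e-03, -6.24545646e+01,  2.48061446e-02, -3.90713453e+01,
       -6.13173307e-02,  3.65165086e-02,  9.28495842e-05]), 'ee_pos': array([0.25583898, 0.57011397, 0.40405202]), 'eef_rot': array([ 2.09341874e-01,  9.77842313e-01, -6.16620236e-04, -1.02429199e-04]), 'ft_force': array([-0.1270711 ,  0.40342676,  0.03873589]), 'torque': array([ 0.01261438, -0.0257587 ,  0.04965528]), 'grip_force': 0.0, 'width': 0.08706038440009026} 0.1822
```

View pics/s0.png

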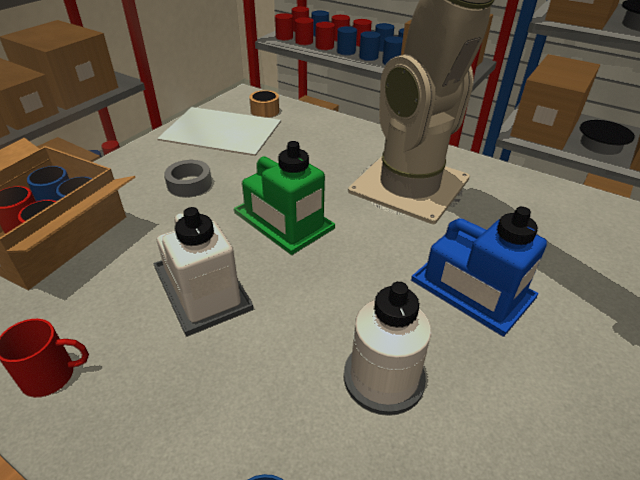

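View pics/t0.png

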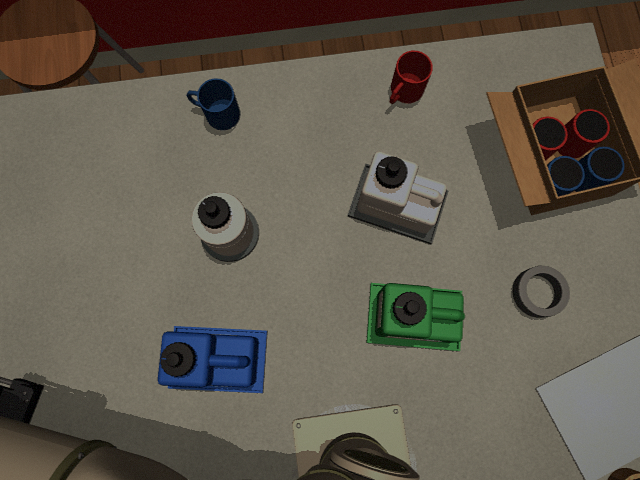

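Candidates (scene / top pixels):
- White rectangular jug cap: (194,225) / (391,172).
- White round canister cap: (398,303) / (213,211).
- Green jug: (293,158) / (410,308).
- Blue jug: (518,226) / (178,360).

I choose the white square-sided jug with the handle, and check it in a close crop.

Run:
```python
from h import *
a=cv2.imread('pics/s0.png')[190:260,150:240];b=cv2.imread('pics/t0.png')[140:210,350:440]
f=lambda x:cv2.resize(cv2.convertScaleAbs(x,alpha=1.8,beta=15),None,fx=4.4,fy=4.4,interpolation=cv2.INTER_CUBIC)
cv2.imwrite('pics/c0.png',np.hstack([f(a),f(b)]))
for n,(x0,y0,x1,y1) in {'s0':(165,195,225,250),'t0':(365,150,412,198)}.items():
    g=cv2.imread(f'pics/{n}.png')[y0:y1,x0:x1].max(2); m=(g<75).astype(np.uint8)
    k,l,st,c=cv2.connectedComponentsWithStats(m); i=1+st[1:,4].argmax(); print(n,st[i]+[x0,y0,0,0,0],c[i]+[x0,y0])
print(onz('t0',391,172,.187),onz('s0',194,232,.187))
```

```text
s0 [ 175  207   39   39 1088] [193.66452206 227.68658088]
t0 [375 156  32  33 794] [390.94710327 172.24307305]
[ 0.56255306 -0.14841466  0.187     ] [ 0.58246815 -0.13431495  0.187     ]
```

View pics/c0.png

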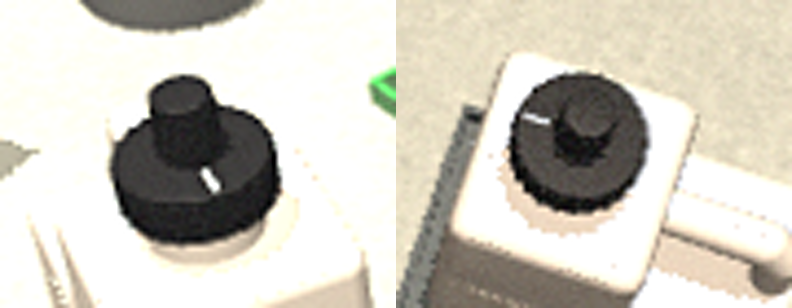

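The crop shows the black cap of the white jug, its tick opposite the handle. The knob's top centre is at scene (191.1,210) and top (394.5,163.4).

Run:
```python
from h import *
print(tri([('s0',191.1,210),('t0',394.5,163.4)]),tri([('s0',194.3,226.4),('t0',391.4,171.3)]))
from scipy.spatial.transform import Rotation as R
s=telemetry.read_state();M=R.from_quat(s['eef_rot']).as_matrix();print(M)
p=tri([('s0',191.1,210),('t0',394.5,163.4)])[0]
print('tool delta xy',M.T@(np.array([p[0],p[1],.42])-s['ee_pos']))
a=onz('t0',391,172,.15);b=onz('t0',440,190,.15);print('handle dir',b-a)
c=onz('t0',213,212,.2);print('can',c,onz('t0',410,308,.2))
```

```text
(array([ 0.56780772, -0.1508521 ,  0.2155099 ]), [np.float64(0.001605032474252073), np.float64(0.0016050324742519497)]) (array([ 0.56622852, -0.15081988,  0.18010589]), [np.float64(1.997707011675834e-05), np.float64(1.9977070116812772e-05)])
[[-9.12351938e-01  4.09406559e-01 -4.58488081e-04]
 [ 4.09406812e-01  9.12351199e-01 -1.16302928e-03]
 [-5.78496627e-05 -1.24880016e-03 -9.99999219e-01]]
tool delta xy [-0.57979462 -0.53007212 -0.0152525 ]
handle dir [-0.05109783 -0.09110642  0.        ]
can [0.52599117 0.19960352 0.2       ] [ 0.29715688 -0.13641888  0.2       ]
```

Request:
{"op": "move_arm", "data": {
  "steps": [
    {"dz":-2.5},
    {"dz":-2.5},
    {"dx":-2.6,"dy":-2.4},
    {"dx":-2.6,"dy":-2.4},
    {"dx":-2.6,"dy":-2.4},
    {"dx":-2.6,"dy":-2.4},
    {"dx":-2.6,"dy":-2.4},
    {"dx":-2.6,"dy":-2.4},
    {"dx":-2.6,"dy":-2.4},
    {"dx":-2.6,"dy":-2.4},
    {"dx":-2.6,"dy":-2.4},
    {"dx":-2.6,"dy":-2.4}
  ],
  "claw": 8.7
}}

```text
$.steps[0]: bad value
```

Request:
{"op": "move_arm", "data": {
  "steps": [
    {"dx":-2.7,"dy":-2.4},
    {"dx":-2.7,"dy":-2.4},
    {"dx":-2.7,"dy":-2.4},
    {"dx":-2.7,"dy":-2.4},
    {"dx":-2.7,"dy":-2.4},
    {"dx":-2.7,"dy":-2.4},
    {"dx":-2.7,"dy":-2.4},
    {"dx":-2.7,"dy":-2.4},
    {"dx":-2.7,"dy":-2.4},
    {"dx":-2.7,"dy":-2.4},
    {"dx":0},
    {"dx":0}
  ]
}}

```text
$.steps[0]: bad value
```

Run:
```python
from h import *
from scipy.spatial.transform import Rotation as R
s=telemetry.read_state();M=R.from_quat(s['eef_rot']).as_matrix();print(s['time'],s['joint_positions'],s['ee_pos'],s['ft_force']);print(M)
print(M.T@(np.array([.567,-.151,.45])-s['ee_pos']))
c=shot('wrist','w1');p=c['camera_matrix']@(c['R']@[.567,-.151,.2135]+c['t']);print(p/p[2])
```

```text
0.1 [-1.17159409  0.33279182 -0.06467047  1.46084014  0.02159146  1.34990565
 -0.08849065] [0.25583898 0.57011397 0.40405202] [-0.1270711   0.40342676  0.03873589]
[[-9.12351938e-01  4.09406559e-01 -4.58488081e-04]
 [ 4.09406812e-01  9.12351199e-01 -1.16302928e-03]
 [-5.78496627e-05 -1.24880016e-03 -9.99999219e-01]]
[-0.57911999 -0.53057521 -0.04525193]
[-239.31492155  848.59759789    1.        ]
```

View pics/w1.png

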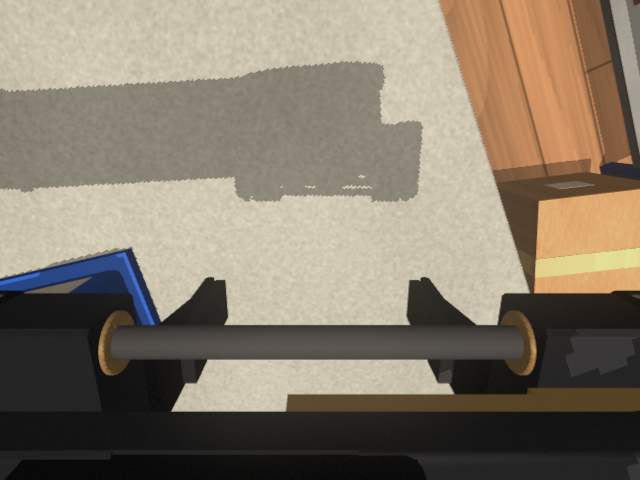

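The calls were refused and the arm has not moved; the picture shows only the start place, with the fingers at (215,300) and (420,300). Rows seem to need all four values.

Request:
{"op": "move_arm", "data": {
  "steps": [
    {"dx":0,"dy":0,"dz":-2.5,"spin":0},
    {"dx":0,"dy":0,"dz":-2.5,"spin":0},
    {"dx":-2.6,"dy":-2.4,"dz":0,"spin":0},
    {"dx":-2.6,"dy":-2.4,"dz":0,"spin":0},
    {"dx":-2.6,"dy":-2.4,"dz":0,"spin":0},
    {"dx":-2.6,"dy":-2.4,"dz":0,"spin":0},
    {"dx":-2.6,"dy":-2.4,"dz":0,"spin":0},
    {"dx":-2.6,"dy":-2.4,"dz":0,"spin":0},
    {"dx":-2.6,"dy":-2.4,"dz":0,"spin":0},
    {"dx":-2.6,"dy":-2.4,"dz":0,"spin":0},
    {"dx":-2.6,"dy":-2.4,"dz":0,"spin":0},
    {"dx":-2.6,"dy":-2.4,"dz":0,"spin":0}
  ],
  "claw": 8.7
}}

```text
time: 1.35
ee_pos: [0.3951, 0.2433, 0.4547]
eef_rot: [0.209, 0.978, 0.0, -0.0]
ft_force: [0.1, 0.4, -0.1]
width: 0.0871
grip_force: 0.0
```

Request:
{"op": "move_arm", "data": {
  "steps": [
    {"dx":-2.7,"dy":-2.4,"dz":0,"spin":0},
    {"dx":-2.7,"dy":-2.4,"dz":0,"spin":0},
    {"dx":-2.7,"dy":-2.4,"dz":0,"spin":0},
    {"dx":-2.7,"dy":-2.4,"dz":0,"spin":0},
    {"dx":-2.7,"dy":-2.4,"dz":0,"spin":0},
    {"dx":-2.7,"dy":-2.4,"dz":0,"spin":0},
    {"dx":-2.7,"dy":-2.4,"dz":0,"spin":0},
    {"dx":-2.7,"dy":-2.4,"dz":0,"spin":0},
    {"dx":-2.7,"dy":-2.4,"dz":0,"spin":0},
    {"dx":-2.7,"dy":-2.4,"dz":0,"spin":0},
    {"dx":0,"dy":0,"dz":0,"spin":0},
    {"dx":0,"dy":0,"dz":0,"spin":0}
  ]
}}

```text
time: 2.55
ee_pos: [0.5429, -0.0851, 0.4543]
eef_rot: [0.21, 0.978, -0.0, -0.0]
ft_force: [0.4, 1.1, -0.4]
width: 0.0872
grip_force: 0.0
```

Run:
```python
from h import *
from scipy.spatial.transform import Rotation as R
s=telemetry.read_state();M=R.from_quat(s['eef_rot']).as_matrix();print(s['time'],s['joint_positions'],s['ee_pos'],s['ft_force']);print(M)
print(M.T@(np.array([.567,-.151,.45])-s['ee_pos']))
c=shot('wrist','w2');p=c['camera_matrix']@(c['R']@[.567,-.151,.2135]+c['t']);print(p/p[2])
```

```text
2.55 [-0.44629153  0.14483713  0.58283062  1.61411297 -0.08031177  1.40771662
  1.29226102] [ 0.54290576 -0.08512181  0.45429843] [ 0.35887895  1.09039297 -0.41866123]
[[-9.11702804e-01  4.10849290e-01 -9.26603496e-04]
 [ 4.10849594e-01  9.11703124e-01 -1.57892126e-04]
 [ 7.79917434e-04 -5.24645365e-04 -9.99999558e-01]]
[-0.04903617 -0.05016     0.0042865 ]
[243.31559971 325.64989253   1.        ]
```

View pics/w2.png

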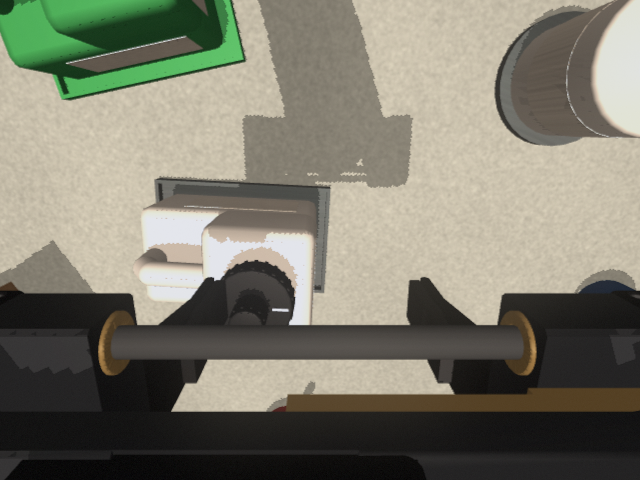

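The knob's top shows at about (246,320), within a few mm of the predicted (243,326). The turn raises joint 7, so I spin the tool back first.

Request:
{"op": "move_arm", "data": {
  "steps": [
    {"dx":-2.45,"dy":-2.5,"dz":0,"spin":0},
    {"dx":-2.45,"dy":-2.5,"dz":0,"spin":0},
    {"dx":0,"dy":0,"dz":0,"spin":0.149},
    {"dx":0,"dy":0,"dz":0,"spin":0.149},
    {"dx":0,"dy":0,"dz":0,"spin":0.149},
    {"dx":0,"dy":0,"dz":0,"spin":0.149},
    {"dx":0,"dy":0,"dz":0,"spin":0.149},
    {"dx":0,"dy":0,"dz":0,"spin":0.149},
    {"dx":0,"dy":0,"dz":0,"spin":0.149},
    {"dx":0,"dy":0,"dz":0,"spin":0.149},
    {"dx":0,"dy":0,"dz":0,"spin":0},
    {"dx":0,"dy":0,"dz":0,"spin":0}
  ]
}}

```text
time: 3.8
ee_pos: [0.5672, -0.1492, 0.4546]
eef_rot: [0.72, 0.694, 0.0, -0.0]
ft_force: [0.5, 0.1, -0.9]
width: 0.0871
grip_force: 0.0
```

Run:
```python
from h import *
from scipy.spatial.transform import Rotation as R
s=telemetry.read_state();M=R.from_quat(s['eef_rot']).as_matrix();print(s['time'],s['joint_positions'],s['ee_pos'],s['ft_force'])
print(M.T@(np.array([.567,-.151,.369])-s['ee_pos']))
c=shot('wrist','w3')
for z in(.187,.2135):
  p=c['camera_matrix']@(c['R']@[.567,-.151,z]+c['t']);print(p/p[2],c['camera_matrix'][0,0]/p[2])
im=cv2.imread('pics/w3.png');cv2.imwrite('pics/w3c.png',cv2.resize(cv2.convertScaleAbs(im[200:400,180:460],alpha=1.8,beta=20),None,fx=2.8,fy=2.8,interpolation=cv2.INTER_CUBIC))
```

```text
3.8 [-0.46802047  0.27191648  0.79878651  1.52585866 -0.19637936  1.42674857
  0.30390265] [ 0.56720777 -0.14923214  0.45464951] [ 0.52822022  0.10837131 -0.91154138]
[-0.00183734 -0.00013135  0.0856482 ]
[316.52901115 246.1216628    1.        ] 1417.6953201229796
[316.48557808 258.79338839   1.        ] 1570.5898913758504
```

View pics/w3c.png

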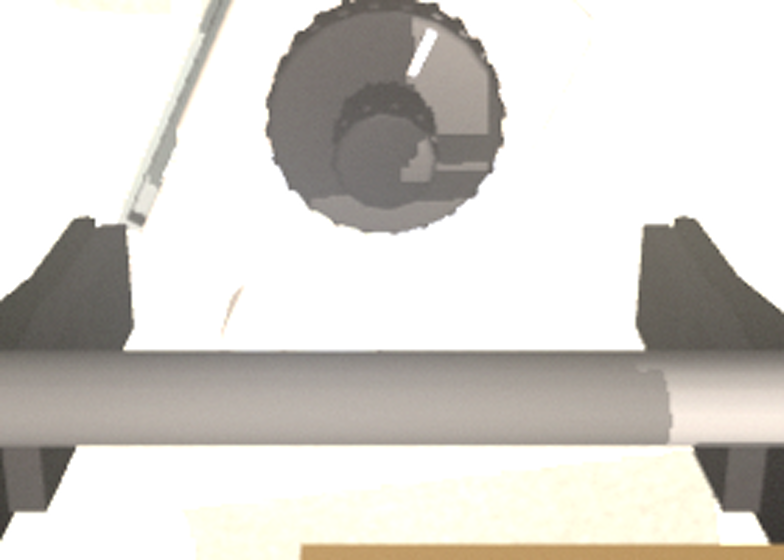

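The knob's top is at crop (384,161), image (317,257.5), within 1 mm of the prediction. I go down and pinch.

Request:
{"op": "move_arm", "data": {
  "steps": [
    {"dx":-0.18,"dy":0,"dz":2.5,"spin":0},
    {"dx":0,"dy":0,"dz":2.5,"spin":0},
    {"dx":0,"dy":0,"dz":2.0,"spin":0},
    {"dx":0,"dy":0,"dz":0.8,"spin":0},
    {"dx":0,"dy":0,"dz":0.5,"spin":0},
    {"dx":0,"dy":0,"dz":0,"spin":0},
    {"dx":0,"dy":0,"dz":0,"spin":0}
  ]
}}

```text
time: 4.55
ee_pos: [0.5673, -0.1523, 0.3726]
eef_rot: [0.722, 0.692, 0.0, 0.0]
ft_force: [-0.4, 0.4, -0.0]
width: 0.0872
grip_force: 0.0
```

Request:
{"op": "move_arm", "data": {
  "steps": [
    {"dx":0,"dy":0,"dz":0,"spin":0},
    {"dx":0,"dy":0,"dz":0,"spin":0},
    {"dx":0,"dy":0,"dz":0,"spin":0},
    {"dx":0,"dy":0,"dz":0,"spin":0},
    {"dx":0,"dy":0,"dz":0,"spin":0},
    {"dx":0,"dy":0,"dz":0,"spin":0},
    {"dx":0,"dy":0,"dz":0,"spin":0},
    {"dx":0,"dy":0,"dz":0,"spin":0},
    {"dx":0,"dy":0,"dz":0,"spin":0},
    {"dx":0,"dy":0,"dz":0,"spin":0}
  ],
  "claw": 1.5,
  "squeeze": 40
}}

```text
time: 5.55
ee_pos: [0.5672, -0.1521, 0.3717]
eef_rot: [0.722, 0.692, 0.0, 0.0]
ft_force: [1.8, -1.5, -0.7]
width: 0.0233
grip_force: 40.0
```

Request:
{"op": "move_arm", "data": {
  "steps": [
    {"dx":0,"dy":0,"dz":0.2,"spin":0},
    {"dx":0,"dy":0,"dz":0.2,"spin":0},
    {"dx":0,"dy":0,"dz":0.2,"spin":0},
    {"dx":0,"dy":0,"dz":0.2,"spin":0},
    {"dx":0,"dy":0,"dz":0.2,"spin":0},
    {"dx":0,"dy":0,"dz":0,"spin":0},
    {"dx":0,"dy":0,"dz":0,"spin":0},
    {"dx":0,"dy":0,"dz":0,"spin":0}
  ]
}}

```text
time: 6.35
ee_pos: [0.567, -0.1529, 0.3686]
eef_rot: [0.722, 0.692, 0.003, 0.0]
ft_force: [-26.9, 10.1, 63.5]
width: 0.0232
grip_force: 66.2
```

Much stiffer than the spring should be, so I back off a little and look.

Request:
{"op": "move_arm", "data": {
  "steps": [
    {"dx":0,"dy":0,"dz":-0.4,"spin":0},
    {"dx":0,"dy":0,"dz":0,"spin":0},
    {"dx":0,"dy":0,"dz":0,"spin":0}
  ]
}}

```text
time: 6.65
ee_pos: [0.5671, -0.1526, 0.3693]
eef_rot: [0.722, 0.692, 0.001, 0.0]
ft_force: [-12.4, 5.0, 32.6]
width: 0.0231
grip_force: 49.6
```

Run:
```python
from h import *
s=telemetry.read_state();print(s['time'],s['joint_positions'],s['ee_pos'],s['eef_rot'],s['ft_force'],s['torque'])
shot('scene','s4');shot('wrist','w4');shot('top','t4')
f=lambda x,k:cv2.resize(cv2.convertScaleAbs(x,alpha=1.6,beta=15),None,fx=k,fy=k,interpolation=cv2.INTER_CUBIC)
a=f(cv2.imread('pics/s4.png')[150:290,125:265],2.8);b=f(cv2.imread('pics/w4.png')[180:440,190:450],392/260)
cv2.imwrite('pics/c4.png',np.hstack([a,b]))
```

```text
6.65 [-0.44519042  0.32943817  0.77908279  1.64985285 -0.24350927  1.26021059
  0.33865156] [ 0.56705936 -0.15256528  0.36927186] [7.22151461e-01 6.91733491e-01 1.41956910e-03 1.69688583e-04] [-12.4272441    5.03020055  32.60700678] [0.92975616 3.10187962 0.03761425]
```

View pics/c4.png

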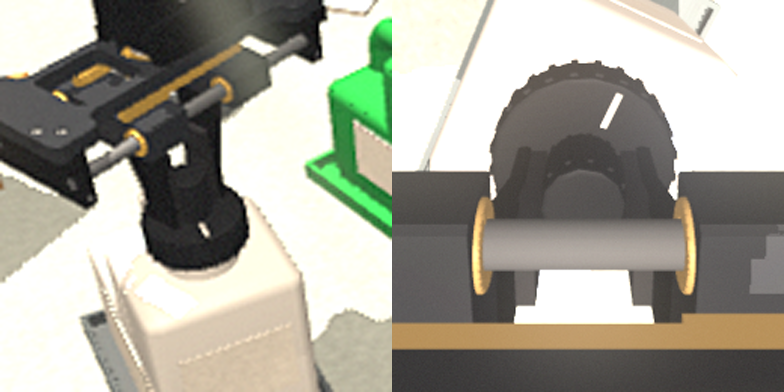

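Nothing visible blocks it: both tips stand on the disc beside the knob and the tick has not turned. I ease the pinch slightly and press with only the tips on the disc, to tell jamming apart from a real stop.

Request:
{"op": "move_arm", "data": {
  "steps": [
    {"dx":0,"dy":0,"dz":-0.5,"spin":0},
    {"dx":0,"dy":0,"dz":0,"spin":0},
    {"dx":0,"dy":0,"dz":0,"spin":0},
    {"dx":0,"dy":0,"dz":0,"spin":0}
  ],
  "claw": 2.8
}}

```text
time: 7.2
ee_pos: [0.567, -0.152, 0.3701]
eef_rot: [0.722, 0.692, -0.0, -0.0]
ft_force: [-0.4, 0.9, -0.6]
width: 0.028
grip_force: 0.0
```

Request:
{"op": "move_arm", "data": {
  "steps": [
    {"dx":0,"dy":0,"dz":0.3,"spin":0},
    {"dx":0,"dy":0,"dz":0,"spin":0},
    {"dx":0,"dy":0,"dz":0,"spin":0}
  ]
}}

```text
time: 7.5
ee_pos: [0.5669, -0.1524, 0.3697]
eef_rot: [0.722, 0.692, 0.001, -0.0]
ft_force: [-9.7, 3.4, 23.8]
width: 0.0276
grip_force: 11.6
```

Request:
{"op": "move_arm", "data": {
  "steps": [
    {"dx":0,"dy":0,"dz":0.3,"spin":0},
    {"dx":0,"dy":0,"dz":0,"spin":0},
    {"dx":0,"dy":0,"dz":0,"spin":0}
  ]
}}

```text
time: 7.8
ee_pos: [0.5668, -0.1527, 0.3692]
eef_rot: [0.722, 0.692, 0.002, -0.0]
ft_force: [-22.1, 7.5, 48.1]
width: 0.028
grip_force: 23.8
```

Run:
```python
from h import *
s=telemetry.read_state();print(s['ft_force'],s['torque'],s['ee_pos'],s['eef_rot'])
shot('scene','s5');shot('top','t5');shot('wrist','w5')
for n in('s0','s4','s5'):
    g=cv2.imread(f'pics/{n}.png'); 
    # lower edge of black disc: columns 185..203
    col=g[225:260,185:204].max(2).astype(float); print(n,[int(225+np.where(c<75)[0].max()) for c in col.T])
a=cv2.convertScaleAbs(cv2.imread('pics/s5.png')[0:300,100:500],alpha=1.7,beta=15)
b=cv2.convertScaleAbs(cv2.imread('pics/t5.png')[100:400,240:640],alpha=1.7,beta=15)
c=cv2.resize(cv2.convertScaleAbs(cv2.imread('pics/s5.png')[160:260,140:240],alpha=2.2,beta=15),(300,300),interpolation=cv2.INTER_CUBIC)
d=cv2.resize(cv2.convertScaleAbs(cv2.imread('pics/w5.png')[200:350,200:400],alpha=2.2,beta=25),(500,300),interpolation=cv2.INTER_CUBIC)
cv2.imwrite('pics/c5.png',np.vstack([np.hstack([a,b]),np.hstack([c,d])]))
```

```text
[-22.06811138   7.52792651  48.09429515] [1.50530912 4.97745616 0.03033464] [ 0.56682276 -0.15268079  0.36924503] [ 7.22244918e-01  6.91635520e-01  1.55218090e-03 -4.20615340e-04]
s0 [244, 245, 245, 245, 245, 245, 245, 245, 245, 245, 245, 245, 244, 244, 244, 244, 244, 243, 243]
s4 [245, 245, 246, 246, 246, 246, 246, 246, 246, 246, 246, 246, 245, 245, 245, 245, 244, 244, 244]
s5 [244, 245, 245, 245, 245, 245, 245, 245, 245, 245, 245, 245, 245, 244, 244, 244, 244, 243, 243]
```

View pics/c5.png

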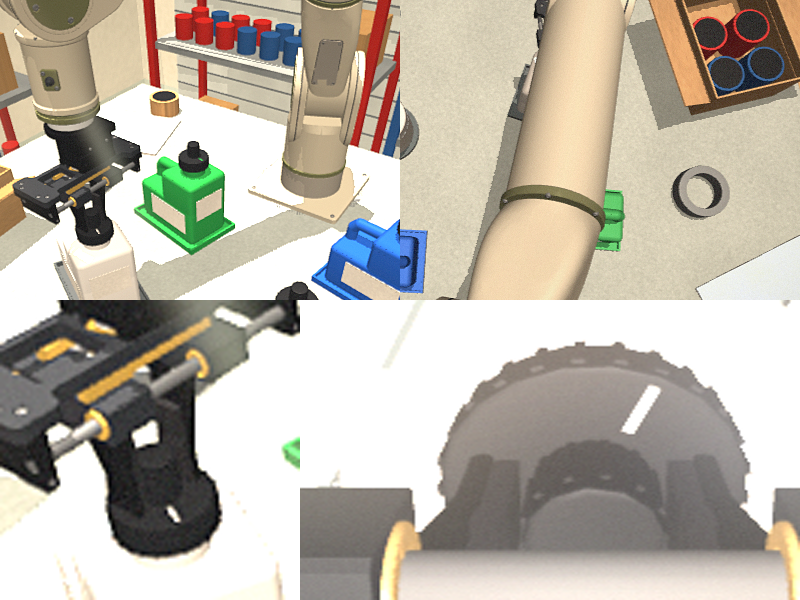

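The cap has not sunk although the tips push with 48 N: the disc's lower edge in the scene view is still at row 245. With the pinch it did sink about 1 px. The load line runs off the axis toward -x, so another part of the hand is being stopped near TCP z 0.370. The pinch itself works, so I grip higher on the knob and never go below that height.

Request:
{"op": "move_arm", "data": {
  "steps": [
    {"dx":0,"dy":0,"dz":-0.8,"spin":0},
    {"dx":0.1,"dy":0,"dz":-0.8,"spin":0},
    {"dx":0,"dy":0,"dz":0,"spin":0},
    {"dx":0,"dy":0,"dz":0,"spin":0}
  ]
}}

```text
time: 8.35
ee_pos: [0.5671, -0.151, 0.3802]
eef_rot: [0.722, 0.692, -0.0, -0.0]
ft_force: [0.2, 0.5, -0.2]
width: 0.0279
grip_force: 0.0
```

Request:
{"op": "move_arm", "data": {
  "steps": [
    {"dx":0,"dy":0,"dz":0,"spin":0},
    {"dx":0,"dy":0,"dz":0,"spin":0},
    {"dx":0,"dy":0,"dz":0,"spin":0},
    {"dx":0,"dy":0,"dz":0,"spin":0}
  ],
  "claw": 1.5,
  "squeeze": 50
}}

```text
time: 8.75
ee_pos: [0.5672, -0.151, 0.3801]
eef_rot: [0.722, 0.692, -0.0, 0.0]
ft_force: [5.2, -0.5, -7.2]
width: 0.0227
grip_force: 50.0
```

Request:
{"op": "move_arm", "data": {
  "steps": [
    {"dx":0,"dy":0,"dz":0.2,"spin":0},
    {"dx":0,"dy":0,"dz":0.2,"spin":0},
    {"dx":0,"dy":0,"dz":0,"spin":0},
    {"dx":0,"dy":0,"dz":0,"spin":0}
  ]
}}

```text
time: 9.15
ee_pos: [0.5672, -0.1513, 0.3783]
eef_rot: [0.722, 0.692, 0.001, 0.0]
ft_force: [-2.6, 1.7, 12.8]
width: 0.0227
grip_force: 50.0
```

The force is now the spring's 12.8 N. I press on.

Request:
{"op": "move_arm", "data": {
  "steps": [
    {"dx":0,"dy":0,"dz":0.2,"spin":0},
    {"dx":0,"dy":0,"dz":0.2,"spin":0},
    {"dx":0,"dy":0,"dz":0.2,"spin":0},
    {"dx":0,"dy":0,"dz":0,"spin":0},
    {"dx":0,"dy":0,"dz":0,"spin":0}
  ]
}}

```text
time: 9.65
ee_pos: [0.5672, -0.1513, 0.3724]
eef_rot: [0.722, 0.692, 0.001, 0.0]
ft_force: [-2.9, 2.4, 14.1]
width: 0.0223
grip_force: 50.0
```

Run:
```python
from h import *
shot('scene','s6')
for n in('s0','s6'):
    g=cv2.imread(f'pics/{n}.png'); col=g[225:260,185:204].max(2).astype(float); print(n,[int(225+np.where(c<75)[0].max()) for c in col.T])
c=np.load('pics/s0.npz')
for z in (.187,.177):
  p=c['K']@(c['R']@[.567,-.151,z]+c['t']);print(p/p[2])
```

```text
s0 [244, 245, 245, 245, 245, 245, 245, 245, 245, 245, 245, 245, 244, 244, 244, 244, 244, 243, 243]
s6 [247, 247, 248, 248, 248, 248, 248, 248, 248, 248, 248, 248, 248, 248, 247, 247, 247, 247, 246]
[193.23301931 223.34688561   1.        ]
[194.19870634 228.06826026   1.        ]
```

The cap is pressed about 7 mm (3.2 px at 4.7 px/cm, 14 N). I press a hair more, then turn.

Request:
{"op": "move_arm", "data": {
  "steps": [
    {"dx":0,"dy":0,"dz":0.13,"spin":0},
    {"dx":0,"dy":0,"dz":0,"spin":0},
    {"dx":0,"dy":0,"dz":0,"spin":-0.05},
    {"dx":0,"dy":0,"dz":0,"spin":-0.05},
    {"dx":0,"dy":0,"dz":0,"spin":-0.1},
    {"dx":0,"dy":0,"dz":0,"spin":0},
    {"dx":0,"dy":0,"dz":0,"spin":0}
  ]
}}

```text
time: 10.4
ee_pos: [0.5673, -0.1513, 0.3714]
eef_rot: [0.649, 0.761, 0.001, 0.001]
ft_force: [-1.7, 2.1, 13.8]
width: 0.0227
grip_force: 50.0
```

Run:
```python
from h import *
s=telemetry.read_state();print(s['torque'],s['ft_force'],s['ee_pos'],s['joint_positions'])
```

```text
[0.38208936 0.73552028 0.0871885 ] [-1.73824867  2.10534098 13.83600885] [ 0.56733874 -0.1512971   0.37137687] [-0.42143267  0.31962139  0.74366395  1.64615839 -0.22675759  1.26228058
  0.52338299]
```

Request:
{"op": "move_arm", "data": {
  "steps": [
    {"dx":0,"dy":0,"dz":0,"spin":-0.1},
    {"dx":0,"dy":0,"dz":0,"spin":-0.1},
    {"dx":0,"dy":0,"dz":0,"spin":-0.1},
    {"dx":0,"dy":0,"dz":0,"spin":-0.1},
    {"dx":0,"dy":0,"dz":0,"spin":-0.1},
    {"dx":0,"dy":0,"dz":0,"spin":0}
  ]
}}

```text
time: 11.0
ee_pos: [0.5678, -0.151, 0.3718]
eef_rot: [0.439, 0.898, 0.001, 0.002]
ft_force: [0.3, 3.1, 14.3]
width: 0.0227
grip_force: 50.0
```

Request:
{"op": "move_arm", "data": {
  "steps": [
    {"dx":0,"dy":0,"dz":0,"spin":-0.1},
    {"dx":0,"dy":0,"dz":0,"spin":-0.1},
    {"dx":0,"dy":0,"dz":0,"spin":-0.1},
    {"dx":0,"dy":0,"dz":0,"spin":-0.1},
    {"dx":0,"dy":0,"dz":0,"spin":-0.1},
    {"dx":0,"dy":0,"dz":0,"spin":-0.05},
    {"dx":0,"dy":0,"dz":0,"spin":0},
    {"dx":0,"dy":0,"dz":0,"spin":0}
  ]
}}

```text
time: 11.8
ee_pos: [0.5682, -0.1503, 0.372]
eef_rot: [0.18, 0.984, 0.001, 0.002]
ft_force: [2.1, 4.7, 13.6]
width: 0.0224
grip_force: 50.0
```

Run:
```python
from h import *
s=telemetry.read_state();print(s['torque'],s['ft_force'],s['ee_pos'],s['joint_positions'])
for n in('scene','wrist'): shot(n,n[0]+'7')
f=lambda p,y0,y1,x0,x1:cv2.resize(cv2.convertScaleAbs(cv2.imread(p)[y0:y1,x0:x1],alpha=2.2,beta=25),(390,390),interpolation=cv2.INTER_CUBIC)
cv2.imwrite('pics/c7.png',np.hstack([f('pics/s7.png',180,260,150,230),f('pics/w7.png',180,380,215,415)]))
```

```text
[ 0.95178645 -0.38714989  0.05789908] [ 2.07355794  4.67755325 13.57059931] [ 0.56820601 -0.15030904  0.37195494] [-0.29095175  0.29142178  0.57326946  1.63882663 -0.16759076  1.25555208
  1.52310225]
```

View pics/c7.png

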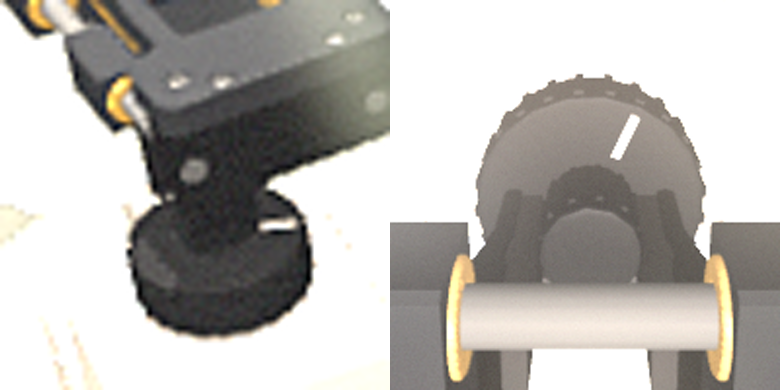

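In the wrist view the tick at crop (625,138) sits at the same place relative to the fingers as before, so the cap turned the full 1.25 rad with the gripper, still held down (13.6 N). Now I let it rise.

Request:
{"op": "move_arm", "data": {
  "steps": [
    {"dx":0,"dy":0,"dz":-0.3,"spin":0},
    {"dx":0,"dy":0,"dz":-0.3,"spin":0},
    {"dx":0,"dy":0,"dz":-0.3,"spin":0},
    {"dx":0,"dy":0,"dz":-0.3,"spin":0},
    {"dx":0,"dy":0,"dz":-0.3,"spin":0},
    {"dx":0,"dy":0,"dz":-0.3,"spin":0},
    {"dx":0,"dy":0,"dz":0,"spin":0},
    {"dx":0,"dy":0,"dz":0,"spin":0}
  ]
}}

```text
time: 12.7
ee_pos: [0.5682, -0.1502, 0.3895]
eef_rot: [0.18, 0.984, 0.001, 0.002]
ft_force: [4.4, 3.4, 9.0]
width: 0.0227
grip_force: 50.0
```

Request:
{"op": "move_arm", "data": {
  "steps": [
    {"dx":0,"dy":0,"dz":0,"spin":0},
    {"dx":0,"dy":0,"dz":0,"spin":0},
    {"dx":0,"dy":0,"dz":0,"spin":0},
    {"dx":0,"dy":0,"dz":0,"spin":0},
    {"dx":0,"dy":0,"dz":-0.5,"spin":0},
    {"dx":0,"dy":0,"dz":-1.5,"spin":0},
    {"dx":0,"dy":0,"dz":-2,"spin":0},
    {"dx":0,"dy":0,"dz":-2.5,"spin":0},
    {"dx":0,"dy":0,"dz":-2.5,"spin":0},
    {"dx":0,"dy":0,"dz":0,"spin":0},
    {"dx":0,"dy":0,"dz":0,"spin":0}
  ],
  "claw": 5
}}

```text
time: 13.8
ee_pos: [0.5671, -0.1513, 0.4785]
eef_rot: [0.181, 0.983, 0.0, 0.001]
ft_force: [-0.3, 0.5, -0.9]
width: 0.0502
grip_force: 0.0
```

Run:
```python
from h import *
s=telemetry.read_state();print(s['time'],s['ft_force'],s['ee_pos'])
for n in('scene','wrist'): shot(n,n[0]+'8')
for n in('s0','s8'):
    g=cv2.imread(f'pics/{n}.png'); col=g[225:260,185:204].max(2).astype(float); print(n,[int(225+np.where(c<75)[0].max()) for c in col.T])
f=lambda p,y0,y1,x0,x1:cv2.resize(cv2.convertScaleAbs(cv2.imread(p)[y0:y1,x0:x1],alpha=2,beta=20),(390,390),interpolation=cv2.INTER_CUBIC)
cv2.imwrite('pics/c8.png',np.hstack([f('pics/s8.png',180,260,150,230),f('pics/w8.png',100,400,165,465)]))
```

```text
13.8 [-0.25442451  0.47572804 -0.9047333 ] [ 0.56705058 -0.15134863  0.47851872]
s0 [244, 245, 245, 245, 245, 245, 245, 245, 245, 245, 245, 245, 244, 244, 244, 244, 244, 243, 243]
s8 [240, 240, 240, 240, 240, 240, 240, 240, 240, 240, 240, 239, 239, 239, 239, 239, 238, 238, 237]
```

View pics/c8.png

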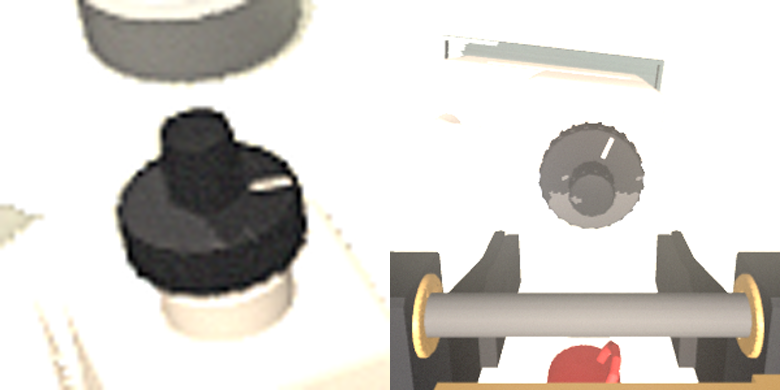

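The cap is sprung up about 10 mm (lower edge at row 240 against 245 before). Its tick is turned anticlockwise at scene crop (270,184), and the gripper is clear above it.

```bash
python3 -c "
from bench import job
print(job.close_job())"
```

```text
the job is handed in; nothing more can be done
None
```

The white jug's cap was pressed, turned about 1.25 rad anticlockwise, sprung up about 10 mm and let go, and I handed the job in at about 14 s with the canister untouched; but two early presses met an obstruction I could not identify (wrist force up to 63 N), so if that was the gripper's body, the 40 N limit was broken.

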